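# Raise the striker of a drop tester to its release height

### The arm

A 7-joint arm with a two-finger parallel gripper is mounted at the origin on a cart in front of the work surface, level with it; the furniture and walls round the work are solid. World frame = base frame: x ahead of the robot, y to its left, z up, the work surface at z = 0. Lengths are in m, angles in rad, forces in N, time in s.
With the tool pointing down it reaches from about 0.425 to 1.025 m from the base axis. Payload 3.6 kg.
Tool frame: the origin (TCP) lies midway between the tips of the shut fingers; the grasp point (between the pads) lies behind it (manip.pinch_z is the x of the grasp point in the tool frame, in m); x points along the fingers, y is the direction in which the jaws open and shut, and the axes are right-handed (so a half turn about x gives the same grasp; the last joint's range is limited). The gripper opens to 85 mm and grips with 20 to 120 N. Pads are 22 mm wide; open, the fingers measure 114 mm over their backs; the gripper's body (76 mm by 85 mm) begins 54 mm behind the grasp point. The pads swing forward as they close: fully open they stand 13 mm farther back than shut.
Start: joints at [1.044, 0.591, 0.048, 1.609, -0.033, 0.943, -0.034], TCP at [0.304, -0.658, 0.231] pointing down, gripper open.
Joint ranges: [-2.69, 2.69], [-0.47, 2.24], [-1.27, 1.36], [0.19, 2.51], [-1.53, 4.68], [0.08, 2.07], [-3.09, 3.09]. Speed limits (rad/s): [2.57, 2.57, 3.14, 3.14, 3.14, 3.14, 3.14].

### API

Orientations are given as a unit quaternion [x, y, z, w].
In Python, from bench import get_obs, snapshot, job, manip gives the robot as it stands.
- The arm moves only by the tool apply_moves, never from a script. Its argument "increments" is a list that holds one entry, the list of rows, each a list of 5 numbers: the shift along the tool's x, y, z in mm, then the turn about the tool's x in degrees, then the gripper command: -1 is shut, 1 is fully open, values between are in proportion. In form: [[[dx, dy, dz, roll, hand], ...]]. A call has 1 to 5 rows; each row is the pose to reach, as a shift and turn from the pose commanded when the call began, along the tool's axes at that moment; what a row does not reach only later rows make up. A row lasts 1/12 s, in which the tool goes at most 41.7 mm and 7.16 degrees, less where a joint would pass 70% of its speed; a pose out of reach is approached as far as the arm can. A call with a gripper value outside its range is refused whole. The fingers move at their own pace and stop on an object; the grip force is fixed at half the most. Time passes only in rows, so rows that repeat a pose let the fingers close. It gives the time, the measured TCP pose, the force and the opening at its end, in the units of the state.
- get_obs(): the state, without advancing time (a new reading comes with each control period).
- snapshot(name): name is "scene" or "top" or "wrist"; returns a dict with "pixels" (480x640x3 uint8, blue, green, red), "range_z" (480x640 float32, m along the optical axis (not along the pixel's ray), 0 where there is no reading), "mtx" (3x3 intrinsics, pixels), "R" (3x3) and "t" (3): a world point X has camera coordinates R X + t; the wrist camera has in their place "hand_eye" (4x4, takes a point from camera to tool coordinates, whose origin is the TCP and whose axes are the tool frame's). Camera axes: x right, y down, z forward; pixel columns grow to the right and rows downward; lengths in m; the calibration is good to about 2 mm. A picture is of the moment at which its call begins: read the wrist's pose just before it.
- job.hand_in(): hands the job in, once; it reports no verdict.
The state is a dict: "time_s": time; "joint_pos": joint angles; "joint_vel": joint speeds; "joint_torque": joint torques, N m; "tcp_pos": TCP position; "ee_rot": TCP orientation; "wrist_force": force on the tool from outside, world axes, zero at the start; "torque": the same for the moment, N m; "grip_width": finger opening in m.
Only numpy, scipy, OpenCV 4.12 (cv2) and the standard library are available. Lean on these libraries where they do the work, as an engineer would, in place of code of your own. Each camera call takes 0.05 s, during which the arm holds its last target.

### The job

Set the small drop tester ready for release: wind its crank wheel clockwise (seen from above) until the keeper slide is fully clear of the striker and up against its stop, then take the striker by its top knob and draw it straight up, without forcing it sideways, partway out of its snug bore, until its collar is level with the pointer's tip. Finish holding it still there, in your grip and with its lower end still in the bore: do not let go and do not pull it right out. Leave the other things on the table where they are.

Things in the scene. Friction and masses are not known exactly. Their poses are not given: they have to be found in the camera images.
- stand: Drop tester's stand, fixed. Origin: centre of its underside on the table. Grey base 80 x 200 x 12 mm, long along its y. On it, all at x = 0: post for the pointer at y -88 mm, top at z 160; aluminium guide block 44 x 44 mm round y -45, top at z 92; 30 mm wide slide bed, top at z 103; gear housing 54 x 56 mm round y +50, top at z 112, with the crank wheel on it.
- striker: Loose steel rod, 14 mm thick, 0.18 to 0.35 kg, standing in the bore. Origin: centre of its lower end, at the start on the bore's floor; z up along it. Collar 30 mm in diameter 75 to 81 mm above the origin, black top knob 24 mm in diameter 104 to 138 mm above it. Slides freely, binds only if forced sideways; let go, it falls back. The keeper blocks it after 3 mm until wound clear.
- striker_collar (a point): Centre of the striker's collar, half way up its 6 mm thickness (78 mm above the striker's origin).
- striker_knob (a point): Centre of the striker's black top knob (24 mm in diameter, 34 mm high).
- pointer_tip (a point): Tip of the small steel pointer, clamped on the post beside the striker; it does not move. The tip points at the striker's axis and stands 20 mm from it, on the stand's -y side; its height differs from day to day, 24 to 46 mm above the collar's at the start. The pointer itself is 6 mm thick, its clamp 18 mm square.
- bore_mouth (a point): Centre of the bore's mouth, on top of the guide block, at y -45 mm, z 92 mm in the stand's frame. Blind vertical bore, 15.5 mm wide, 72 mm deep. Both x sides (of the stand) of the striker's knob and of the crank knob are free for fingers; the pointer is close by on the striker's -y side.
- crank_axis (a point): Point on the crank wheel's vertical axis, at the height of the wheel's upper face (126 mm above the table).
- crank_knob (a point): Middle of the crank wheel's knob: an upright black cylinder, 16 mm in diameter, 34 mm high (17 mm above and below this point), 29 mm from the wheel's axis. It spins freely on its pin, so that it can be held and carried round in a circle without turning the hand.
- crank (a joint): Turn of the crank wheel (dark steel disc 76 mm in diameter), rad: grows clockwise as seen from above, 0 to 6.0; at 0 the knob lies on the stand's -x side of the axis; it starts between 0 and 1.2. It takes a few newtons at the knob and stays where it is left.
- keeper (a joint): Travel of the keeper slide in m, 0 to 0.030, along the stand's +y, away from the striker; geared to the crank, 5 mm per rad. At 0 its steel fork straddles the striker's neck above the collar; at 0.030 its upright lug touches the plate on the gear housing (the stop) and the fork is clear of the collar.
- sanding_block: Bystander: sanding block, 48 x 85 x 25 mm. Origin: centre of its underside.
- coupon_rack: Bystander: black slotted rack, 46 x 110 x 20 mm. Origin: centre of its underside.
- tweezers: Bystander: tweezers, 18 x 120 x 8 mm. Origin: centre of its underside.
- sharpener: Bystander: small sharpener, 15 x 25 x 14 mm. Origin: centre of its underside.
- parts_pot: Bystander: white pot with a green lid, 45 mm in diameter, 43 mm high. Origin: centre of its underside.
- spare_rubber: Bystander: grey round rubber, 12 x 54 x 12 mm. Origin: centre of its underside.

How it is judged:
On the way:
1. the keeper is wound against its stop while the striker is still down (value of joint keeper above 0.028 m and z of striker in the frame of stand below 0.028 m), for 0.2 s.
At the end, for the whole second after the job is handed in: the striker is held by the fingers, still, upright (within 0.08 rad) and on the bore's axis (within 5 mm), its collar within 6 mm of the height of the pointer's tip, not touching the keeper; the keeper is still back at its stop (over 26.5 mm) (value of joint keeper above 0.0265 m and z of striker_collar in the frame of pointer_tip between -0.006 and 0.006 m and x of striker_collar in the frame of bore_mouth between -0.005 and 0.005 m and y of striker_collar in the frame of bore_mouth between -0.005 and 0.005 m and angle between the z axis of striker and the z axis of stand, either way round below 0.08 rad and contact force between the fingers and striker above 2 N and contact force between striker and keeper below 0.5 N and linear speed of striker below 0.01 m/s); the arm keeps its last pose, push and grip.
It fails at once if the striker is pulled right out of its bore (z of striker in the frame of bore_mouth above 0 m).
It fails at once if the striker is wrenched against its bore with more than 60 N (contact force between striker and stand above 60 N).
It fails at once if one of the loose things round the tester is shifted by more than 20 mm (distance of any of sanding_block, coupon_rack, tweezers, sharpener, parts_pot, spare_rubber from where it was at the start of the episode above 0.02 m).
It also fails if it takes over 54 s, if anything falls off the work surface, if the arm or the gripper's body presses on something with over 40 N, if the wrist force passes 120 N, or if a joint passes its speed limit or range.

## Working session

There is one attempt and no reset: what is moved stays moved. The work goes in short steps, Python scripts to look and compute and a tool call to move; the robot and the scene stay as the last step left them, time stands still between calls to the robot, and variables do not carry over. Pictures are saved under pics/ and viewed, and the job is handed in when it is done.

Besides the shell and the picture viewer there is one more tool, called after ">>>" as a command line: name --argument value ..., lists and objects as JSON in quotes. apply_moves: Moves the arm, as the interface text tells. Its arguments: {"type":"object","properties":{"increments":{"type":"array","items":{"type":"array","items":{"type":"array","items":{"type":"number"}}}}},"required":["increments"]}

```bash
ls; mkdir -p pics; python3 - <<'E'
from bench import get_obs, snapshot, job, manip
import cv2
o=get_obs();print(o['time_s'],o['tcp_pos'],o['ee_rot'],o['grip_width'],manip.pinch_z)
for n in ("scene","top","wrist"):
    s=snapshot(n);cv2.imwrite(f'pics/{n}0.png',s['pixels']);print(n,s['mtx'].tolist(),{k:s[k].tolist() for k in ('R','t','hand_eye') if k in s})
E
```

```text
pics
0.0 [ 0.30375485 -0.6573633   0.23014286] [-0.69039447 -0.15264204  0.69081678 -0.15108955] 0.0856966346770054 -0.0187
scene [[586.5668271506153, 0.0, 321.6082145968436], [0.0, 586.5668271506153, 237.78318406469475], [0.0, 0.0, 1.0]] {'R': [[0.9705509155328805, 0.24036348262815685, -0.01600988997936091], [0.15955413878261318, -0.6912016547305099, -0.7048281700493698], [-0.18048101605328498, 0.6815171815271193, -0.7091973872820637]], 't': [-0.4936826337637641, -0.06074171377243398, 1.3937082687295264]}
top [[589.4818749243861, 0.0, 324.130377242857], [0.0, 589.4818749243861, 239.48700132451904], [0.0, 0.0, 1.0]] {'R': [[0.02553211335811762, -0.9996702793577021, 0.0027283248270646], [-0.9867741941186738, -0.02563958099019207, -0.16006030647255784], [0.16007748439087235, 0.0013944373564717695, -0.9871034669858824]], 't': [-0.13862213627332456, 0.5635885297402768, 1.458240540295262]}
wrist [[398.3043697966282, 0.0, 321.9730873980346], [0.0, 398.3043697966282, 237.16842405372608], [0.0, 0.0, 1.0]] {'hand_eye': [[-0.0009803908774310352, -0.280531667282494, 0.9598442699133174, -0.14256360347972766], [0.9999994205118108, 0.00015186813223963194, 0.0010657917765585243, 0.0006149761499585349], [-0.00044475810056678354, 0.9598447585874353, 0.28053135582757494, -0.07168087280951808], [0.0, 0.0, 0.0, 1.0]]}
```

View pics/scene0.png

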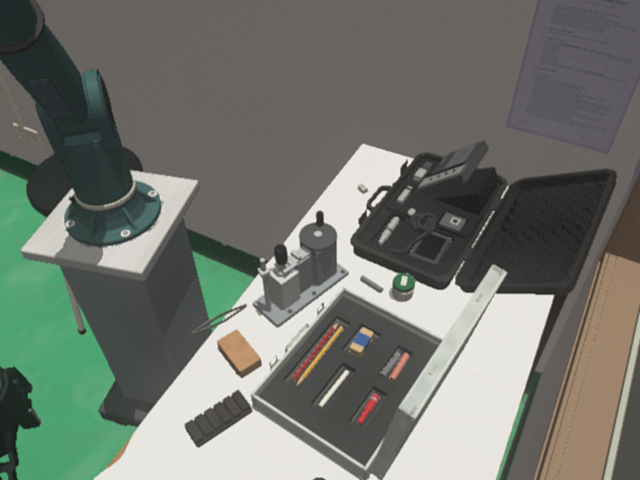

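View pics/top0.png

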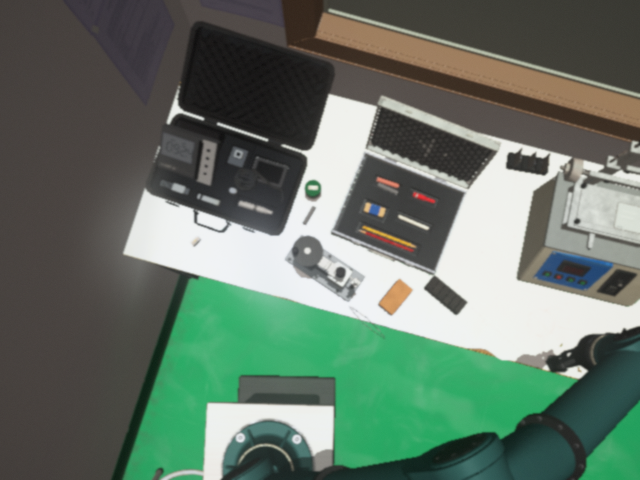

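View pics/wrist0.png

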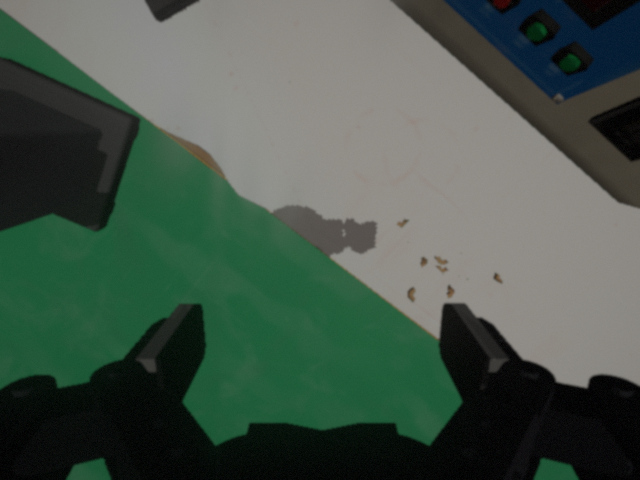

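The scene shows the tester at about (300,270), with the striker knob at (281,250) and the crank knob at (320,217). In the top view the tester is at (325,265) and the wheel at (306,252). I'll enlarge both.

```bash
cat > h.py <<'E'
import numpy as np,cv2
from bench import get_obs, snapshot, job, manip
from scipy.spatial.transform import Rotation as Ro
def cast(s,u,v,z):
    d=np.linalg.inv(s['mtx'])@[u,v,1.]; R=np.array(s['R']);t=np.array(s['t'])
    c=-R.T@t; d=R.T@d
    return c+d*(z-c[2])/d[2]
def wristcam(s,o):
    H=np.array(s['hand_eye']);Rt=Ro.from_quat(o['ee_rot']).as_matrix()
    Rcw=Rt@H[:3,:3];c=Rt@H[:3,3]+np.array(o['tcp_pos'])
    s['R']=Rcw.T;s['t']=-Rcw.T@c;return s
def proj(s,X):
    q=s['mtx']@(np.array(s['R'])@np.array(X)+np.array(s['t']));return q[:2]/q[2]
def deproj(s,u,v):
    z=s['range_z'][int(round(v)),int(round(u))]
    p=np.linalg.inv(s['mtx'])@[u,v,1.]*z
    return np.array(s['R']).T@(p-np.array(s['t']))
def tri(s1,p1,s2,p2):
    P=lambda s:np.array(s['mtx'])@np.c_[s['R'],s['t']]
    X=cv2.triangulatePoints(P(s1),P(s2),np.array(p1,float).reshape(2,1),np.array(p2,float).reshape(2,1))[:,0]
    return X[:3]/X[3]
E
python3 - <<'E'
from h import *
a=snapshot('scene');b=snapshot('top')
def crop(s,x0,y0,w,h,k,n):
    im=cv2.resize(s['pixels'][y0:y0+h,x0:x0+w],None,fx=k,fy=k,interpolation=cv2.INTER_CUBIC)
    for i in range(0,w,10):cv2.putText(im,str(x0+i),(i*k,8),0,.3,(0,0,255));cv2.line(im,(i*k,10),(i*k,14),(0,0,255))
    for i in range(0,h,10):cv2.putText(im,str(y0+i),(0,i*k+4),0,.3,(0,0,255))
    cv2.imwrite(n,im)
crop(a,245,200,110,130,4,'pics/sc.png');crop(b,275,225,100,85,7,'pics/tc.png')
import pickle;pickle.dump((a,b),open('s0.pkl','wb'))
E
```

```text
(no output)
```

View pics/sc.png

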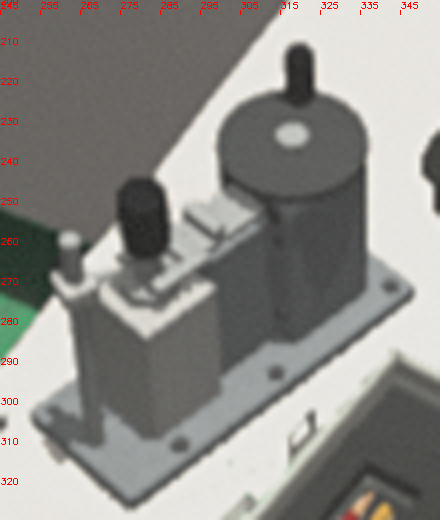

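View pics/tc.png

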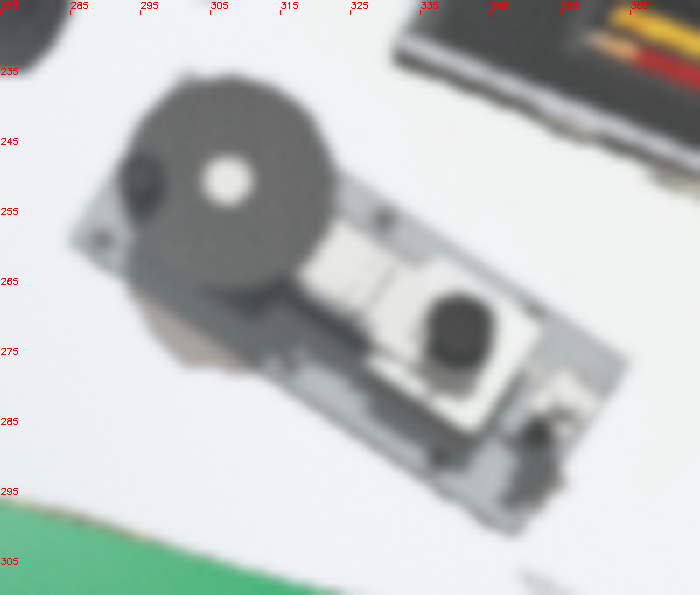

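```bash
python3 - <<'E'
from h import *
import pickle
a,b=pickle.load(open('s0.pkl','rb'))
print('base corners top view',*[cast(b,275+x/7,225+y/7,.012).round(4) for x,y in((630,362),(512,535),(70,240))])
print('base corners scene',*[cast(a,245+x/4,200+y/4,.012).round(4) for x,y in((32,415),(130,506),(414,292))])
print('hub',cast(b,275+228/7,225+180/7,.128),cast(a,245+292/4,200+134/4,.128),tri(a,(245+292/4,200+134/4),b,(275+228/7,225+180/7)))
print('striker knob top', cast(b,275+461/7,225+326/7,.158),cast(a,245+141/4,200+190/4,.158))
print('crank knob top scene',cast(a,245+299/4,200+47/4,.160), 'top', cast(b,275+143/7,225+180/7,.165))
print(deproj(b,307,250),deproj(b,341,271),deproj(b,295,250))
# crank knob mask in scene
def axis_mask(s,x0,y0,x1,y1,th):
    m=(s['pixels'][y0:y1,x0:x1].max(2)<th).astype(np.uint8)
    n,l,st,c=cv2.connectedComponentsWithStats(m);print([(st[i].tolist(),(c[i]+[x0,y0]).round(1)) for i in range(1,n) if st[i,4]>15])
axis_mask(a,310,205,330,232,60);axis_mask(a,268,240,292,268,60);axis_mask(b,290,240,302,262,85);axis_mask(b,330,262,350,285,75)
E
```

```text
base corners top view [ 0.4778 -0.232   0.012 ] [ 0.4131 -0.1897  0.012 ] [ 0.5178 -0.0239  0.012 ]
base corners scene [ 0.4155 -0.1957  0.012 ] [ 0.4798 -0.238   0.012 ] [ 0.5848 -0.072   0.012 ]
hub [ 0.52526381 -0.08511753  0.128     ] [ 0.52457402 -0.08516     0.128     ] [ 0.52492808 -0.08525278  0.12827146]
striker knob top [ 0.47380608 -0.16524651  0.158     ] [ 0.47358923 -0.16563459  0.158     ]
crank knob top scene [ 0.52166029 -0.0569478   0.16      ] top [ 0.51927558 -0.05781809  0.165     ]
[ 0.52579544 -0.08393979  0.13613781] [ 0.47595979 -0.16576489  0.15059374] [ 0.5212033  -0.05666468  0.16312515]
[([6, 7, 7, 14, 77], array([319.4, 219.1]))]
[([7, 5, 12, 20, 186], array([280.5, 254.5]))]
[]
[]
```

```bash
cat >> h.py <<'E'
Y=np.array([.536,.844,0]);Y/=np.linalg.norm(Y);X=np.array([Y[1],-Y[0],0])
AX=np.array([.5249,-.0852,0])
def knob(th,r=.029): return AX+r*(-X*np.cos(th)+Y*np.sin(th))
def plan(target,o=None,tooly=None):
    o=o or get_obs();R=Ro.from_quat(o['ee_rot']).as_matrix();p=np.array(o['tcp_pos'])
    print('t',round(o['time_s'],2),'tcp',p.round(4),'F',np.round(o['wrist_force'],1),'w',round(o['grip_width'],4))
    print('shift mm',(R.T@(np.array(target)-p)*1000).round(1), 'toolx',R[:,0].round(3),'y',R[:,1].round(3),'z',R[:,2].round(3))
    for sgn in(1,-1):
        v=R.T@(sgn*X); print('roll deg',np.degrees(np.arctan2(v[2],v[1])).round(1))
E
python3 - <<'E'
from h import *
import pickle
a,b=pickle.load(open('s0.pkl','rb'))
d=np.array([.5205,-.0575,0])-AX;th=np.arctan2(d@Y,-d@X);print('theta',th,np.linalg.norm(d),knob(th))
k=knob(th);k[2]=.145;print(proj(a,k),proj(b,k))
k[2]=.2;plan(k); print(get_obs()['joint_pos'])
E
```

```text
theta 0.8474589760046501 0.028047281508196128 [ 0.52035054 -0.05655908  0.        ]
[319.29311268 217.11184308] [295.29535152 251.44310967]
t 0.25 tcp [ 0.3039 -0.6578  0.2307] F [-0.7  0.5  0.4] w 0.0854
shift mm [  31.2 -455.  -448.7] toolx [-0.001  0.001 -1.   ] y [ 0.419 -0.908 -0.001] z [-0.908 -0.419  0.   ]
roll deg -32.8
roll deg 147.2
[ 1.04450801  0.59166119  0.04836944  1.60911471 -0.03328775  0.94267947
 -0.03370683]
```

>>> apply_moves --increments '[[[0, -29, -28, -7, 1], [0, -58, -56, -14, 1], [0, -87, -84, -21, 1], [0, -116, -112, -27, 1], [0, -145, -140, -32.8, 1]]]'

```text
time_s: 0.67
tcp_pos: [0.3706, -0.466, 0.2314]
ee_rot: [0.619, 0.342, -0.619, 0.342]
wrist_force: [0.6, -0.3, -0.5]
grip_width: 0.0857
```

```bash
python3 - <<'E'
from h import *
k=knob(.847);k[2]=.23;plan(k); print(get_obs()['joint_pos'])
E
```

```text
t 0.67 tcp [ 0.3706 -0.466   0.2314] F [ 0.6 -0.3 -0.5] w 0.0857
shift mm [   1.3  -90.9 -426.4] toolx [ 0. -0. -1.] y [ 0.847 -0.532  0.   ] z [-0.532 -0.847  0.   ]
roll deg 0.3
roll deg -179.7
[ 0.91382235  0.43038569 -0.12324168  1.90455513  0.07086223  0.81057767
  0.19225168]
```

>>> apply_moves --increments '[[[0, -9, -39, 0, 1], [0, -18, -78, 0, 1], [0, -27, -117, 0, 1], [0, -36, -156, 0, 1], [0, -45, -195, 0, 1]]]'

```text
time_s: 1.08
tcp_pos: [0.4371, -0.2773, 0.2315]
ee_rot: [0.62, 0.34, -0.62, 0.341]
wrist_force: [0.9, -0.3, 0.5]
grip_width: 0.0854
```

>>> apply_moves --increments '[[[0, -9, -39, 0, 1], [0, -18, -78, 0, 1], [0, -27, -117, 0, 1], [0, -36, -140, 0, 1], [0, -36, -140, 0, 1]]]'

```text
time_s: 1.5
tcp_pos: [0.4834, -0.1345, 0.2317]
ee_rot: [0.619, 0.345, -0.617, 0.343]
wrist_force: [-0.2, 0.2, 0.2]
grip_width: 0.0857
```

```bash
python3 - <<'E'
from h import *
k=knob(.847);k[2]=.23;plan(k); print(get_obs()['joint_pos'])
o=get_obs();s=wristcam(snapshot('wrist'),o);cv2.imwrite('pics/w1.png',s['pixels'])
for n,p in(('k',[*k[:2],.16]),('ax',[*AX[:2],.126]),('str',[.4737,-.1654,.158])):print(n,proj(s,p))
E
```

```text
t 1.5 tcp [ 0.4834 -0.1345  0.2317] F [-0.2  0.2  0.2] w 0.0857
shift mm [  2.   -9.6 -85.7] toolx [ 0.002  0.003 -1.   ] y [ 0.85  -0.527 -0.   ] z [-0.527 -0.85  -0.004]
roll deg 0.6
roll deg -179.4
[ 0.35389704  0.31881569 -0.21331259  2.09756442  0.09435041  0.73295395
 -0.47387753]
k [301.22866011  91.42144039]
ax [335.90790077 134.16560195]
str [333.96921814 301.27297169]
```

View pics/w1.png

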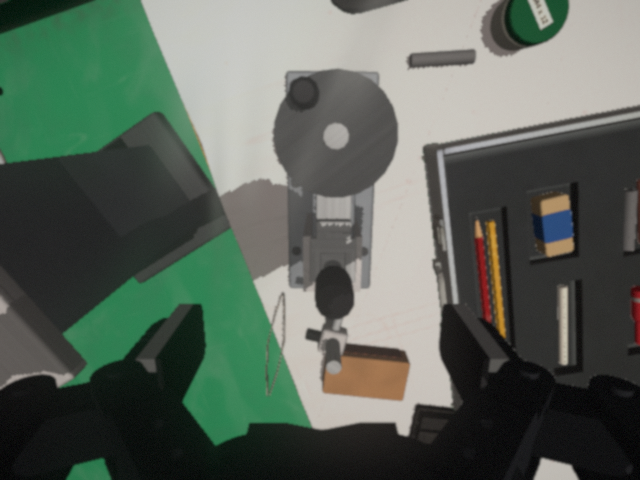

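The wrist view confirms the measurements: crank knob at (304,92), hub at (336,136), striker knob at about (335,290), all within 3 px of prediction. I'll go over the knob and descend.

>>> apply_moves --increments '[[[0, -5, -40, 0.3, 1], [0, -9, -80, 0.6, 1], [0, -9, -86, 0.6, 1], [0, -9, -86, 0.6, 1], [0, -9, -86, 0.6, 1]]]'

```text
time_s: 1.97
tcp_pos: [0.5196, -0.0655, 0.2311]
ee_rot: [-0.621, -0.337, 0.622, -0.337]
wrist_force: [-0.1, -0.6, -0.9]
grip_width: 0.0852
```

```bash
python3 - <<'E'
from h import *
k=knob(.847);k[2]=.133;plan(k)
o=get_obs();s=wristcam(snapshot('wrist'),o);cv2.imwrite('pics/w2.png',s['pixels'])
for n,p in(('k',[*k[:2],.16]),('ax',[*AX[:2],.126]),('str',[.4737,-.1654,.158])):print(n,proj(s,p))
E
```

```text
t 1.97 tcp [ 0.5196 -0.0655  0.2311] F [-0.1 -0.6 -0.9] w 0.0852
shift mm [98.1 -4.2 -8.1] toolx [-0.001 -0.001 -1.   ] y [ 0.838 -0.545 -0.   ] z [-0.545 -0.838  0.001]
roll deg -0.6
roll deg 179.4
k [312.70715579 238.3367803 ]
ax [343.65488167 254.99284463]
str [345.20517926 410.31842764]
```

View pics/w2.png

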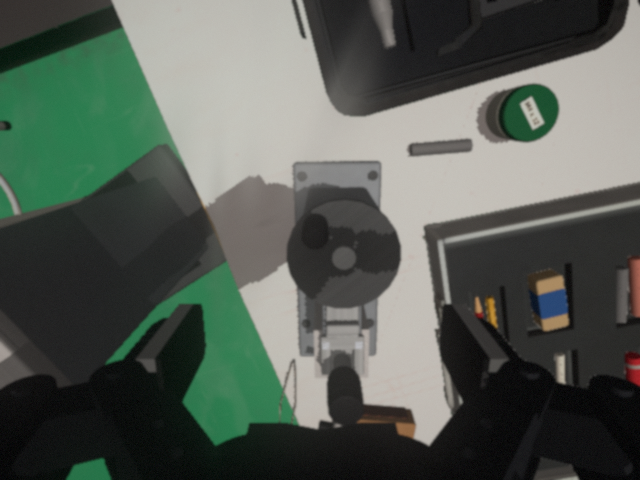

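The knob is at about (315,230) and the hub at (343,258), near prediction. The arm has a small lag left. I'll go halfway down and re-check.

>>> apply_moves --increments '[[[0, -2, -8, -0.3, 1], [15, -4, -8, -0.6, 1], [30, -4, -8, -0.6, 1], [30, -4, -8, -0.6, 1], [30, -4, -8, -0.6, 1]]]'

```text
time_s: 2.43
tcp_pos: [0.52, -0.0563, 0.2008]
ee_rot: [-0.619, -0.34, 0.621, -0.34]
wrist_force: [-0.2, 0.3, 0.0]
grip_width: 0.0852
```

```bash
python3 - <<'E'
from h import *
k=knob(.847);k[2]=.133;plan(k)
o=get_obs();s=wristcam(snapshot('wrist'),o);cv2.imwrite('pics/w3.png',s['pixels'])
for n,p in(('k',[*k[:2],.16]),('ax',[*AX[:2],.126]),('str',[.4737,-.1654,.158])):print(n,proj(s,p))
E
```

```text
t 2.43 tcp [ 0.52   -0.0563  0.2008] F [-0.2  0.3  0. ] w 0.0852
shift mm [67.8  0.6 -0.1] toolx [-0.002 -0.    -1.   ] y [ 0.843 -0.537 -0.002] z [-0.537 -0.843  0.001]
roll deg -0.1
roll deg 179.9
k [321.19332898 271.42909633]
ax [354.01207628 284.83183985]
str [354.26862114 458.67509709]
```

View pics/w3.png

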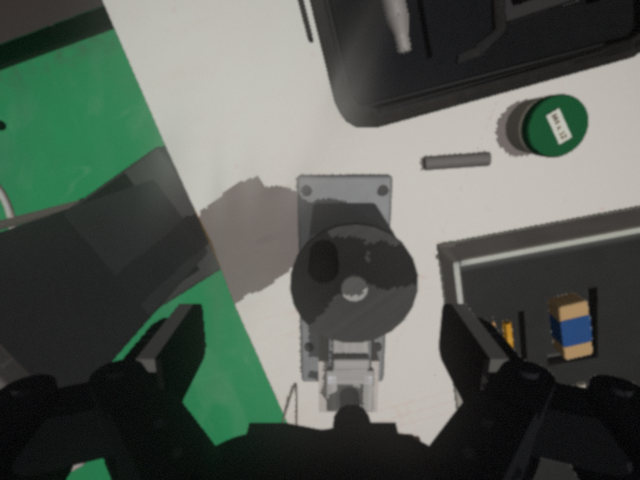

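>>> apply_moves --increments '[[[20, 0, 0, 0, 1], [40, 0, 0, 0, 1], [55, 0, 0, 0, 1], [67, 0, 0, 0, 1], [67, 0, 0, 0, 1]]]'

```text
time_s: 2.9
tcp_pos: [0.5201, -0.0557, 0.1332]
ee_rot: [-0.619, -0.341, 0.621, -0.34]
wrist_force: [-0.2, -1.0, -1.0]
grip_width: 0.0857
```

>>> apply_moves --increments '[[[0, 0, 0, 0, -1], [0, 0, 0, 0, -1], [0, 0, 0, 0, -1], [0, 0, 0, 0, -1], [0, 0, 0, 0, -1]]]'

```text
time_s: 3.32
tcp_pos: [0.5215, -0.0553, 0.1351]
ee_rot: [0.62, 0.34, -0.619, 0.341]
wrist_force: [-0.7, 0.6, -0.4]
grip_width: 0.0258
```

```bash
python3 - <<'E'
from h import *
k=knob(.847);k[2]=.133;plan(k)
s=snapshot('scene');cv2.imwrite('pics/s4.png',cv2.resize(s['pixels'][150:330,220:400],None,fx=3,fy=3))
E
```

```text
t 3.32 tcp [ 0.5215 -0.0553  0.1351] F [-0.7  0.6 -0.4] w 0.0258
shift mm [ 2.1 -0.3  1.7] toolx [ 0.002 -0.    -1.   ] y [ 0.844 -0.536  0.001] z [-0.536 -0.844 -0.001]
roll deg 0.0
roll deg -180.0
```

View pics/s4.png

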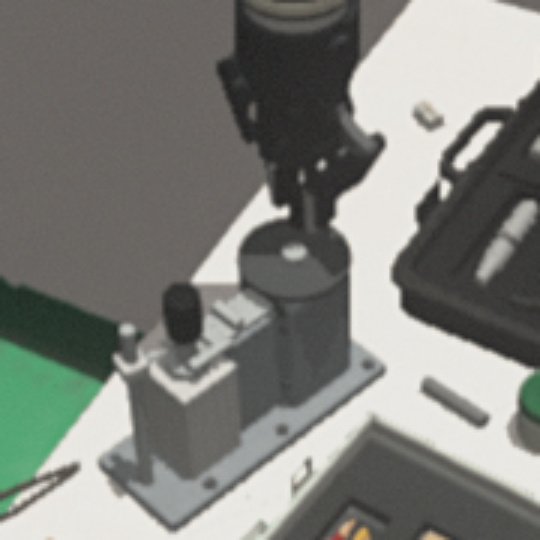

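The gripper is around the crank knob and still closing (width 26 mm).

>>> apply_moves --increments '[[[0, 0, 0, 0, -1], [0, 0, 0, 0, -1], [0, 0, 0, 0, -1]]]'

```text
time_s: 3.62
tcp_pos: [0.5214, -0.0552, 0.135]
ee_rot: [0.62, 0.34, -0.619, 0.341]
wrist_force: [-0.3, -0.1, 5.7]
grip_width: 0.0142
```

```bash
python3 - <<'E'
from h import *
k=knob(.847);k[2]=.133;plan(k)
o=get_obs();d=np.array(o['tcp_pos'])-AX;d[2]=0;print(np.arctan2(d@Y,-d@X),np.linalg.norm(d))
th0=.86;c=knob(th0)
for i in range(1,21):
    v=knob(th0+i*.26)-c; print(i,round(th0+i*.26,2),'y',round(v@X*1000,1),'z',round(-v@Y*1000,1))
E
```

```text
t 3.62 tcp [ 0.5214 -0.0552  0.135 ] F [-0.3 -0.1  5.7] w 0.0142
shift mm [ 2.  -0.2  1.7] toolx [ 0.001 -0.    -1.   ] y [ 0.844 -0.536  0.001] z [-0.536 -0.844 -0.   ]
roll deg 0.0
roll deg -180.0
0.8893562096692582 0.030182068860337773
1 1.12 y 6.3 z -4.1
2 1.38 y 13.4 z -6.5
3 1.64 y 20.9 z -7.0
4 1.9 y 28.3 z -5.5
5 2.16 y 35.0 z -2.1
6 2.42 y 40.7 z 2.8
7 2.68 y 44.9 z 9.1
8 2.94 y 47.3 z 16.2
9 3.2 y 47.9 z 23.7
10 3.46 y 46.5 z 31.1
11 3.72 y 43.2 z 37.8
12 3.98 y 38.3 z 43.5
13 4.24 y 32.1 z 47.8
14 4.5 y 25.0 z 50.3
15 4.76 y 17.5 z 50.9
16 5.02 y 10.1 z 49.6
17 5.28 y 3.3 z 46.4
18 5.54 y -2.4 z 41.6
19 5.8 y -6.8 z 35.5
20 6.06 y -9.4 z 28.4
```

>>> apply_moves --increments '[[[0, 3, -2, 0, -1], [0, 6.3, -4.1, 0, -1], [0, 10, -5.5, 0, -1], [0, 13.4, -6.5, 0, -1], [0, 13.4, -6.5, 0, -1]]]'

```text
time_s: 4.03
tcp_pos: [0.5368, -0.0579, 0.135]
ee_rot: [0.62, 0.34, -0.619, 0.341]
wrist_force: [-0.6, -2.4, 5.7]
grip_width: 0.0134
```

```bash
cat >> h.py <<'E'
def crk():
    o=get_obs();d=np.array(o['tcp_pos'])-AX;d[2]=0;print('th',np.arctan2(d@Y,-d@X)%(2*np.pi),'r',np.linalg.norm(d),'F',np.round(o['wrist_force'],1),o['grip_width'],o['tcp_pos'])
    c=d; print('local (y,z) now',c@X*1000,-c@Y*1000)
E
python3 -c "
from h import *
crk()
c=knob(.86)
for t in (1.38,2.68,3.2,3.98,4.5,5.28,5.8,6.0,6.1):v=knob(t);print(t,(v-AX)@X*1000,-(v-AX)@Y*1000)"
```

```text
th 1.4162878574610116 r 0.029836220249563696 F [-0.6 -2.4  5.7] 0.013411366025184395 [ 0.53682856 -0.05785207  0.13499405]
local (y,z) now -4.591628487448209 -29.480790128721598
1.38 -5.499584107637168 -28.473752380798462
2.68 25.96498486934523 -12.915864691714239
3.2 28.950548498047855 1.6928501593998242
3.98 19.390790183247173 21.56379502938397
4.5 6.113078183492597 28.348373412287817
5.28 -15.590957549097727 24.45244451383608
5.8 -25.680065991298264 13.473463202998973
6.0 -27.844938312860602 8.10304944776884
6.1 -28.514784714834974 5.282712623890795
```

>>> apply_moves --increments '[[[0, 7.5, -0.5, 0, -1], [0, 14.9, 1, 0, -1], [0, 21.6, 4.4, 0, -1], [0, 27.3, 9.3, 0, -1], [0, 31.5, 15.6, 0, -1]]]'

```text
time_s: 4.45
tcp_pos: [0.5533, -0.0868, 0.1349]
ee_rot: [-0.619, -0.341, 0.62, -0.34]
wrist_force: [-3.5, 1.2, 9.5]
grip_width: 0.0139
```

>>> apply_moves --increments '[[[0, 2.4, 7.1, 0, -1], [0, 3.0, 14.6, 0, -1], [0, 1.6, 22, 0, -1], [0, -1.7, 28.7, 0, -1], [0, -6.6, 34.4, 0, -1]]]'

```text
time_s: 4.87
tcp_pos: [0.5313, -0.1123, 0.135]
ee_rot: [0.621, 0.34, -0.619, 0.341]
wrist_force: [1.2, 1.7, 4.5]
grip_width: 0.0135
```

```bash
python3 -c "
from h import *
crk()
s=snapshot('scene');cv2.imwrite('pics/s5.png',cv2.resize(s['pixels'][150:330,220:400],None,fx=3,fy=3))"
```

```text
th 3.9158389056070217 r 0.027859837101851925 F [1.2 1.7 4.5] 0.01351880863041267 [ 0.53127153 -0.11232147  0.13501199]
local (y,z) now 19.918341520545766 19.4789680017353
```

View pics/s5.png

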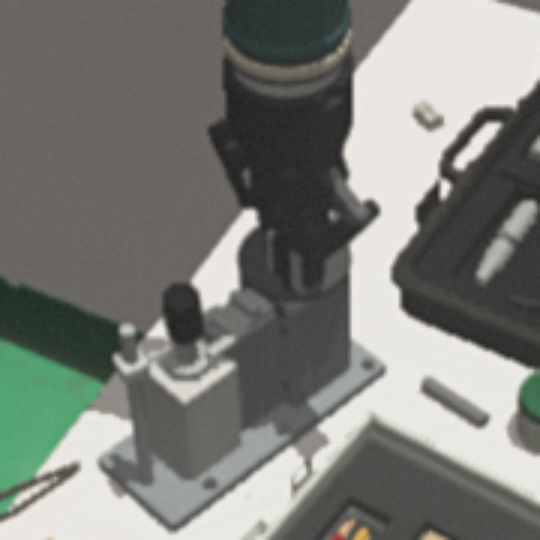

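The keeper fork has moved away and the striker's collar is exposed. I'll continue winding.

>>> apply_moves --increments '[[[0, -6.2, 4.3, 0, -1], [0, -13.3, 6.8, 0, -1], [0, -20.8, 7.4, 0, -1], [0, -28.2, 6.1, 0, -1], [0, -35, 2.9, 0, -1]]]'

```text
time_s: 5.33
tcp_pos: [0.4985, -0.0974, 0.1349]
ee_rot: [-0.62, -0.34, 0.62, -0.341]
wrist_force: [0.4, -0.5, 6.3]
grip_width: 0.0134
```

>>> apply_moves --increments '[[[0, -5.7, -4.8, 0, -1], [0, -10.1, -10.9, 0, -1], [0, -12.3, -16.4, 0, -1], [0, -12.8, -18, 0, -1], [0, -12.8, -18, 0, -1]]]'

```text
time_s: 5.75
tcp_pos: [0.4964, -0.076, 0.1349]
ee_rot: [-0.619, -0.34, 0.621, -0.341]
wrist_force: [-2.1, -3.1, 10.6]
grip_width: 0.0141
```

```bash
python3 -c "
from h import *
crk()
s=snapshot('scene');cv2.imwrite('pics/s6.png',cv2.resize(s['pixels'][150:330,220:400],None,fx=3,fy=3))"
```

```text
th 6.0307968095659215 r 0.029928489377616493 F [-2.1 -3.1 10.6] 0.01411775317465652 [ 0.49642949 -0.07597263  0.13488128]
local (y,z) now -28.980316966310085 7.473667436961805
```

View pics/s6.png

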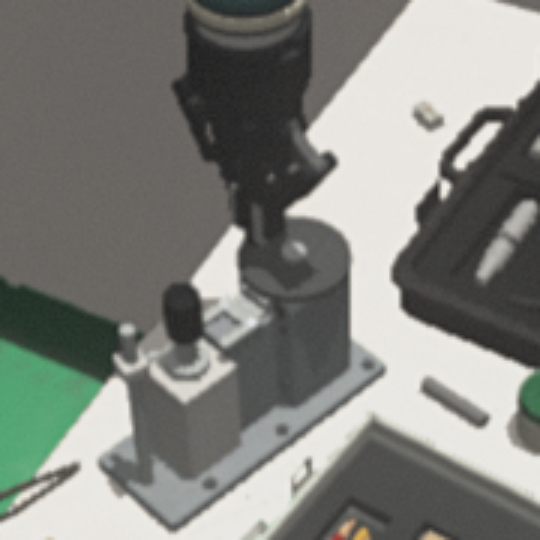

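The lug appears to be at the plate. I'll push a little further to feel the stop.

>>> apply_moves --increments '[[[0, 0, -1.5, 0, -1], [0, 0, -3, 0, -1], [0, 0, -3, 0, -1], [0, 0, -3, 0, -1]]]'

```text
time_s: 6.13
tcp_pos: [0.4965, -0.0759, 0.1349]
ee_rot: [-0.618, -0.339, 0.623, -0.34]
wrist_force: [-3.6, -6.2, 12.6]
grip_width: 0.0138
```

```bash
python3 -c "
from h import *
crk();print(get_obs()['wrist_force']@np.c_[X,Y])"
```

```text
th 6.034089515513118 r 0.02990322783858063 F [-3.6 -6.2 12.6] 0.013756249137260358 [ 0.49648403 -0.0758868   0.13486372]
local (y,z) now -28.980286550089637 7.371975762355516
[ 0.33275204 -7.18347246]
```

The crank is stalled at θ≈6.03: 3 mm of extra command gave 0.1 mm of motion and the force rose to 7 N. That is the stop. I'll release and lift off.

>>> apply_moves --increments '[[[0, 0, 2, 0, 1], [0, 0, 2, 0, 1], [0, 0, 2, 0, 1], [0, 0, 2, 0, 1], [0, 0, 2, 0, 1]]]'

```text
time_s: 6.55
tcp_pos: [0.498, -0.0727, 0.134]
ee_rot: [-0.619, -0.341, 0.62, -0.341]
wrist_force: [-0.0, -0.6, -0.4]
grip_width: 0.0736
```

>>> apply_moves --increments '[[[-15, 0, 0, 0, 1], [-40, 0, 0, 0, 1], [-70, 0, 0, 0, 1], [-90, 0, 0, 0, 1], [-90, 0, 0, 0, 1]]]'

```text
time_s: 6.97
tcp_pos: [0.5012, -0.073, 0.2281]
ee_rot: [0.622, 0.339, -0.617, 0.342]
wrist_force: [0.2, -0.4, 0.3]
grip_width: 0.0852
```

```bash
python3 - <<'E'
from h import *
plan([.4737,-.1654,.222])
o=get_obs();w=wristcam(snapshot('wrist'),o);cv2.imwrite('pics/w6.png',w['pixels'])
print(proj(w,[.4737,-.1654,.158]),proj(w,[*AX[:2],.126]),proj(w,[*knob(6.0)[:2],.16]))
s=snapshot('scene');cv2.imwrite('pics/s7.png',cv2.resize(s['pixels'][200:330,230:360],None,fx=5,fy=5))
E
```

```text
t 6.97 tcp [ 0.5012 -0.073   0.2281] F [ 0.2 -0.4  0.3] w 0.0852
shift mm [ 5.9 26.2 92.8] toolx [ 0.008 -0.001 -1.   ] y [ 0.845 -0.535  0.007] z [-0.535 -0.845 -0.004]
roll deg 0.1
roll deg -179.9
[361.44320228 393.25218621] [360.92514613 233.60873741] [317.16706294 263.79532674]
```

View pics/w6.png

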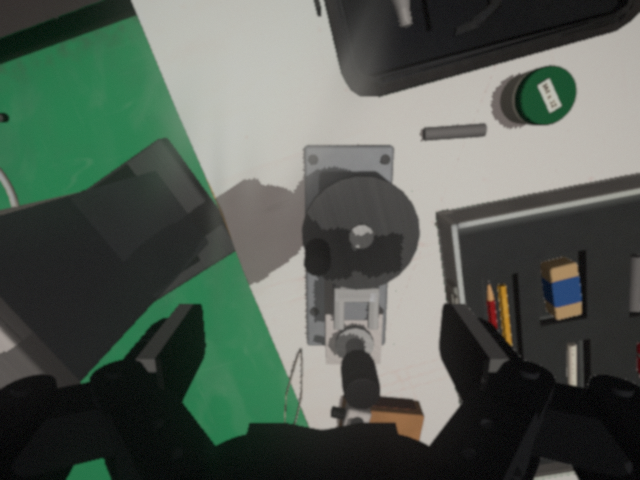

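View pics/s7.png

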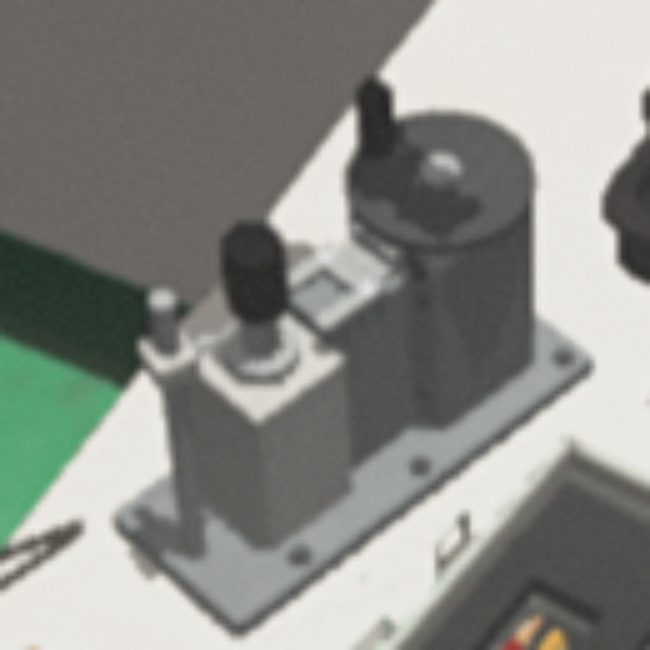

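The fork is fully back, the crank knob is at its end position, and the striker is still down. Next I measure the pointer's height, first from the scene image, then with an oblique wrist view from the +x side.

```bash
python3 - <<'E'
from h import *
plan([.567,-.260,.205])
s=snapshot('scene')
B=np.array([.4737,-.1654,0]);T=B-.02*Y
for z in(.115,.122,.13,.138,.144):print(z,proj(s,[*T[:2],z]).round(1), proj(s,[*(B-.043*Y)[:2],z]).round(1))
im=cv2.resize(s['pixels'][240:300,245:305],None,fx=10,fy=10,interpolation=cv2.INTER_CUBIC)
for z,c in((.122,(0,0,255)),(.133,(0,255,0)),(.144,(255,0,0))):
    p=proj(s,[*T[:2],z]);cv2.circle(im,tuple(int(v) for v in ((p-[245,240]+.5)*10)),3,c,-1)
cv2.imwrite('pics/s8.png',im)
E
```

```text
t 7.07 tcp [ 0.4985 -0.073   0.2247] F [-0.2 -0.5 -0.4] w 0.0852
shift mm [ 19.8 157.9 121.2] toolx [ 0.001 -0.    -1.   ] y [ 0.845 -0.535  0.001] z [-0.535 -0.845 -0.001]
roll deg 0.0
roll deg -180.0
0.115 [273.8 268.6] [264.4 275.1]
0.122 [273.5 266.1] [264.1 272.6]
0.13 [273.2 263.3] [263.7 269.7]
0.138 [272.9 260.3] [263.3 266.8]
0.144 [272.7 258.1] [263.1 264.6]
```

View pics/s8.png

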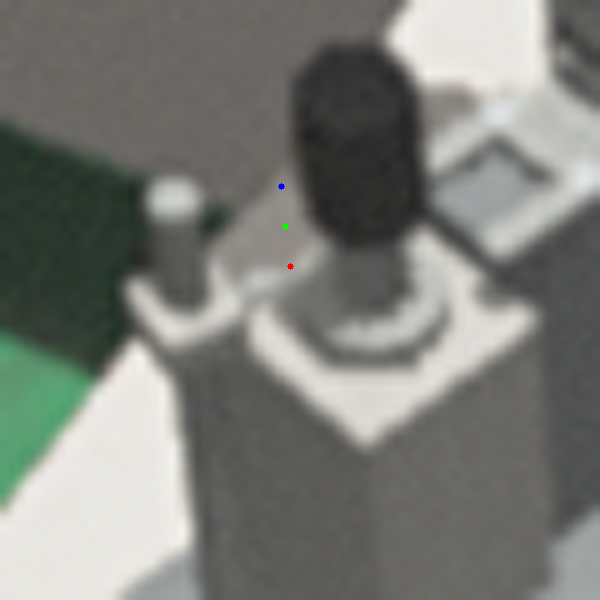

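The pointer runs from the clamp at (185,310) to a tip near (285,275) in the crop, which puts it low at z≈0.12. I'll refine that with the wrist camera.

>>> apply_moves --increments '[[[0, 30, 20, 0, 1], [0, 60, 40, 0, 1], [5, 90, 65, 0, 1], [15, 120, 92, 0, 1], [20, 150, 115, 0, 1]]]'

```text
time_s: 7.53
tcp_pos: [0.5617, -0.2524, 0.2014]
ee_rot: [-0.618, -0.342, 0.621, -0.339]
wrist_force: [0.3, 0.5, 0.5]
grip_width: 0.0857
```

>>> apply_moves --increments '[[[0, 8, 6, 0, 1], [0, 8, 6, 0, 1], [0, 8, 6, 0, 1], [0, 8, 6, 0, 1]]]'

```text
time_s: 7.87
tcp_pos: [0.5661, -0.2574, 0.2032]
ee_rot: [-0.619, -0.343, 0.62, -0.34]
wrist_force: [0.4, 1.1, 1.1]
grip_width: 0.0851
```

```bash
python3 - <<'E'
from h import *
o=get_obs();s=wristcam(snapshot('wrist'),o);print(o['tcp_pos'],o['joint_vel'])
B=np.array([.4737,-.1654,0]);T=B-.02*Y
im=s['pixels'].copy()
for z,c in((.116,(0,255,255)),(.122,(0,0,255)),(.133,(0,255,0)),(.144,(255,0,0))):
    p=proj(s,[*T[:2],z]);print(z,p);cv2.circle(im,tuple(int(round(v)) for v in p),1,c,-1)
cv2.imwrite('pics/w7.png',im)
x,y=[int(v) for v in proj(s,[*T[:2],.122])];print(x,y)
cv2.imwrite('pics/w7c.png',cv2.resize(im[max(y-60,0):y+60,max(x-70,0):x+70],None,fx=5,fy=5,interpolation=cv2.INTER_CUBIC))
print('striker top',proj(s,[.4737,-.1654,.158]),'collar', proj(s,[.4737,-.1654,.098]))
import pickle;pickle.dump(s,open('w7.pkl','wb'))
E
```

```text
[ 0.56608683 -0.25742427  0.20319981] [-0.00920052 -0.01571188 -0.00917482  0.00223809  0.00380214 -0.00035074
  0.0020396 ]
0.116 [108.22243558 229.77274217]
0.122 [102.90563769 232.46826521]
0.133 [ 92.44212967 237.77307979]
0.144 [ 80.93426251 243.60736609]
102 232
striker top [ 57.15513805 212.64681635] collar [118.37636989 191.51345699]
```

View pics/w7.png

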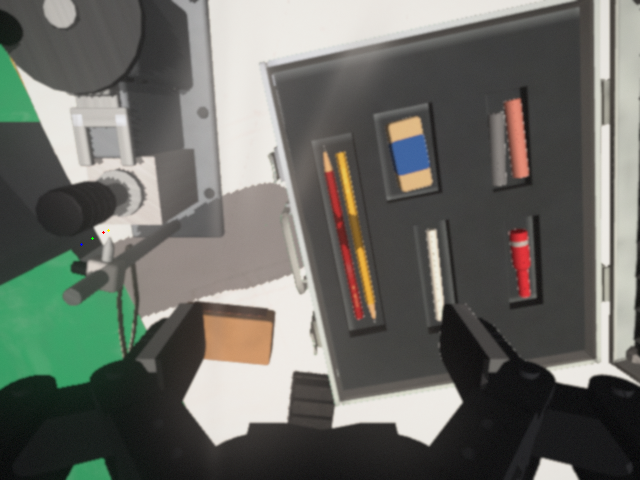

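View pics/w7c.png

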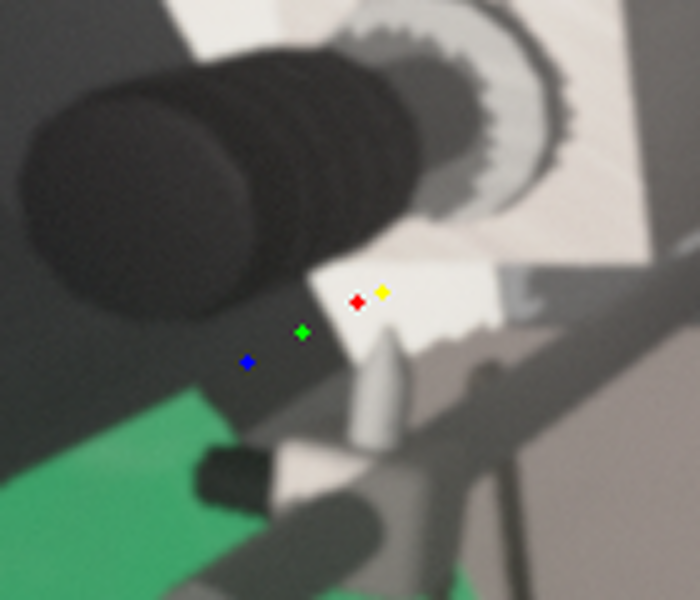

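The pointer tip is clearly visible at pixel (110.4, 238.4). I'll cross-check its height with the depth map, calibrated against known surfaces.

```bash
python3 - <<'E'
from h import *
import pickle
s=pickle.load(open('w7.pkl','rb'));a=snapshot('scene')
B=np.array([.4737,-.1654,0])
def loc(p): d=p-B;return np.round([d@X*1000,d@Y*1000,p[2]*1000],1)
c=lambda x,y:(32+x/5,172+y/5)
for n,x,y in(('tip',390,340),('ptr',383,380),('ptr',378,410),('ptr',375,430),('clamp',300,465),('post top',160,585),('blk',590,215),('blk',610,60),('collar',520,70),('collar',500,150),('collar',460,195),('knobtop',140,205),('knobtop',100,180),('knobtop',150,260)):
    print(n,c(x,y),loc(deproj(s,*c(x,y))))
print('tri tip',loc(tri(s,c(392,332),a,(245+28.5-.5,240+27.5-.5))))
# rays at x=0 plane
d=np.linalg.inv(s['mtx'])@[*c(392,332),1.];R=s['R'];cc=-R.T@s['t'];d=R.T@d
k=((B-cc)@X)/(d@X);print('tip on x=0 plane',loc(cc+k*d))
for n,x,y in(('knobtop c',140,200),('collar c',440,110)):
    d=np.linalg.inv(s['mtx'])@[*c(x,y),1.];d=R.T@d;k=((B-cc)@X)/(d@X);print(n,loc(cc+k*d))
E
```

```text
tip (110.0, 240.0) [  5.6 -23.4 125.9]
ptr (108.6, 248.0) [  5.6 -27.4 128.4]
ptr (107.6, 254.0) [  4.9 -30.8 129.2]
ptr (107.0, 258.0) [  4.3 -33.2 129.4]
clamp (92.0, 265.0) [ -3.2 -36.4 132.3]
post top (64.0, 289.0) [-676.5 -462.4 -797.8]
blk (150.0, 215.0) [ 15.8 -16.3  92.8]
blk (154.0, 184.0) [20.2  3.8 91.5]
collar (136.0, 186.0) [ 13.1   4.1 101.4]
collar (132.0, 202.0) [  9.6  -5.9 101.9]
collar (124.0, 211.0) [  3.8 -11.7 101.8]
knobtop (60.0, 213.0) [ 1.400e+00 -1.000e-01  1.581e+02]
knobtop (52.0, 208.0) [ -2.1   2.3 158. ]
knobtop (62.0, 224.0) [  1.1  -5.7 157.7]
tri tip [  3.7 -23.5 124.4]
tip on x=0 plane [ -0.  -25.7 115.1]
knobtop c [ -0.   -0.2 155.9]
collar c [ 0.  -1.9 96.4]
```

Depth reproduces the known surfaces within 1 mm (block 92, collar top 101, knob top 158). It puts the pointer axis at z≈126 mm and triangulation gives 124 mm. The x=0 plane assumption was off because the tip sits about 4 mm to +x. One more view from a different spot on the way.

>>> apply_moves --increments '[[[0, -30, 0, 0, 1], [0, -60, 0, 0, 1], [0, -90, 0, 0, 1], [0, -90, 0, 0, 1], [0, -90, 0, 0, 1]]]'

```text
time_s: 8.38
tcp_pos: [0.4892, -0.2095, 0.2047]
ee_rot: [-0.619, -0.342, 0.619, -0.341]
wrist_force: [0.6, -0.5, 1.0]
grip_width: 0.0856
```

>>> apply_moves --increments '[[[0, 0, 0, 0, 1], [0, 0, 0, 0, 1]]]'

```text
time_s: 8.55
tcp_pos: [0.4924, -0.212, 0.2049]
ee_rot: [0.62, 0.34, -0.619, 0.341]
wrist_force: [1.2, -0.9, -0.8]
grip_width: 0.0851
```

```bash
python3 - <<'E'
from h import *
o=get_obs();s=wristcam(snapshot('wrist'),o);print(o['tcp_pos'])
B=np.array([.4737,-.1654,0])
x,y=[int(v) for v in proj(s,B-.02*Y+.003*X+[0,0,.126])];print(x,y)
cv2.imwrite('pics/w8c.png',cv2.resize(s['pixels'][max(y-60,0):y+60,max(x-70,0):x+70],None,fx=5,fy=5,interpolation=cv2.INTER_CUBIC))
import pickle;pickle.dump(s,open('w8.pkl','wb'))
E
```

```text
[ 0.49239509 -0.21195332  0.20488904]
254 232
```

View pics/w8c.png

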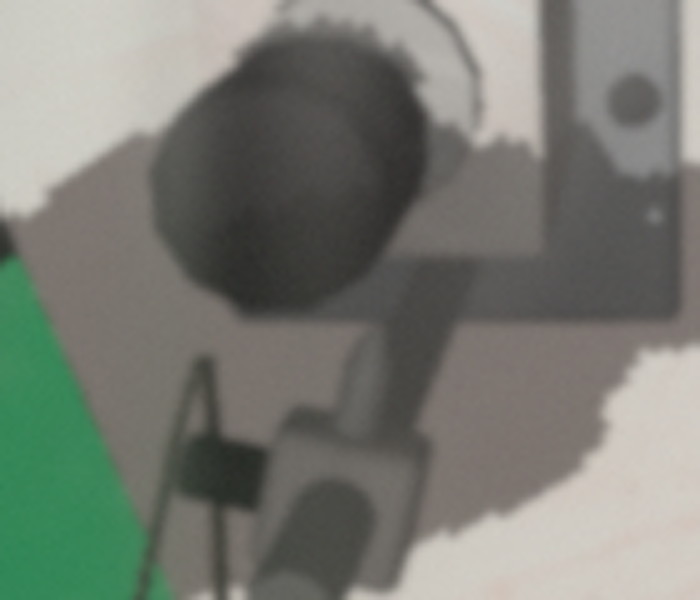

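```bash
python3 - <<'E'
from h import *
import pickle
s=pickle.load(open('w8.pkl','rb'));s7=pickle.load(open('w7.pkl','rb'))
B=np.array([.4737,-.1654,0])
def loc(p): d=p-B;return np.round([d@X*1000,d@Y*1000,p[2]*1000],1)
c=lambda x,y:(184+x/5,172+y/5)
for n,x,y in(('tip',373,335),('ptr',365,360),('ptr',360,390),('ptr',357,415),('clamp',390,500),('blk',480,220),('knobtop',260,190),('knobtop',230,220)):
    print(n,loc(deproj(s,*c(x,y))))
print('tri tip',loc(tri(s,c(374,328),s7,(110.4,238.4))))
k=lambda x,y:(32+x/5,172+y/5)
print('tri knobtop',loc(tri(s,c(262,192),s7,k(140,203))))
plan([.4737,-.1654,.205])
E
```

```text
tip [  5.4 -23.4 127.8]
ptr [  4.5 -26.1 128.8]
ptr [  3.9 -29.5 129.3]
ptr [  3.4 -32.6 129.2]
clamp [  7.4 -41.5 133.4]
blk [ 14.3 -18.3  91.8]
knobtop [-1.000e-01  2.000e-01  1.577e+02]
knobtop [ -3.3  -2.9 157.2]
tri tip [  5.  -23.3 124.1]
tri knobtop [ -0.4  -0.5 155.3]
t 8.6 tcp [ 0.4923 -0.2122  0.2047] F [ 0.4 -0.6  0.3] w 0.0853
shift mm [ -0.3 -40.8 -29.5] toolx [ 0.002 -0.001 -1.   ] y [ 0.844 -0.536  0.002] z [-0.536 -0.844 -0.001]
roll deg 0.0
roll deg -180.0
```

The tip height agrees across measurements: 126.3 mm from depth, and 126.8 mm from triangulation after its 2.7 mm knob-top bias. The lift is therefore about 28.5 mm. Going to the striker knob.

>>> apply_moves --increments '[[[0, -20, -15, 0, 1], [0, -40.8, -29.5, 0, 1], [0, -40.8, -29.5, 0, 1], [0, -40.8, -29.5, 0, 1], [0, -40.8, -29.5, 0, 1]]]'

```text
time_s: 9.02
tcp_pos: [0.4733, -0.1657, 0.2045]
ee_rot: [0.62, 0.34, -0.619, 0.341]
wrist_force: [0.4, -0.3, 0.7]
grip_width: 0.0853
```

```bash
python3 -c "
from h import *
plan([.4737,-.1654,.124])"
```

```text
t 9.02 tcp [ 0.4733 -0.1657  0.2045] F [ 0.4 -0.3  0.7] w 0.0853
shift mm [80.5  0.1 -0.5] toolx [ 0.001 -0.001 -1.   ] y [ 0.844 -0.536  0.001] z [-0.536 -0.844 -0.   ]
roll deg 0.0
roll deg -180.0
```

>>> apply_moves --increments '[[[20, 0, -0.5, 0, 1], [40, 0, -0.5, 0, 1], [60, 0, -0.5, 0, 1], [80, 0, -0.5, 0, 1], [80, 0, -0.5, 0, 1]]]'

```text
time_s: 9.43
tcp_pos: [0.471, -0.1655, 0.1213]
ee_rot: [-0.618, -0.341, 0.621, -0.339]
wrist_force: [-0.4, 0.1, -0.3]
grip_width: 0.0855
```

>>> apply_moves --increments '[[[0, 0, 0, 0, -1], [0, 0, 0, 0, -1], [0, 0, 0, 0, -1], [0, 0, 0, 0, -1], [0, 0, 0, 0, -1]]]'

```text
time_s: 9.85
tcp_pos: [0.4731, -0.165, 0.1252]
ee_rot: [0.62, 0.34, -0.619, 0.341]
wrist_force: [0.1, 0.2, -0.1]
grip_width: 0.0258
```

>>> apply_moves --increments '[[[0, 0, 0, 0, -1], [0, 0, 0, 0, -1], [0, 0, 0, 0, -1]]]'

```text
time_s: 10.1
tcp_pos: [0.4732, -0.1649, 0.1254]
ee_rot: [0.62, 0.34, -0.619, 0.341]
wrist_force: [-0.2, -0.5, 6.1]
grip_width: 0.0224
```

```bash
python3 -c "
from h import *
plan([.4737,-.1654,.124]);o=get_obs();print(np.round(o['torque'],2),o['wrist_force']@np.c_[X,Y])
s=snapshot('scene');cv2.imwrite('pics/s9.png',cv2.resize(s['pixels'][150:330,220:400],None,fx=3,fy=3))"
```

```text
t 10.1 tcp [ 0.4732 -0.1649  0.1254] F [-0.2 -0.5  6.1] w 0.0224
shift mm [1.4 0.7 0.2] toolx [ 0.002 -0.001 -1.   ] y [ 0.844 -0.536  0.002] z [-0.536 -0.844 -0.   ]
roll deg 0.0
roll deg -180.0
[ 0.09  0.17 -0.  ] [ 0.11564568 -0.56065952]
```

View pics/s9.png

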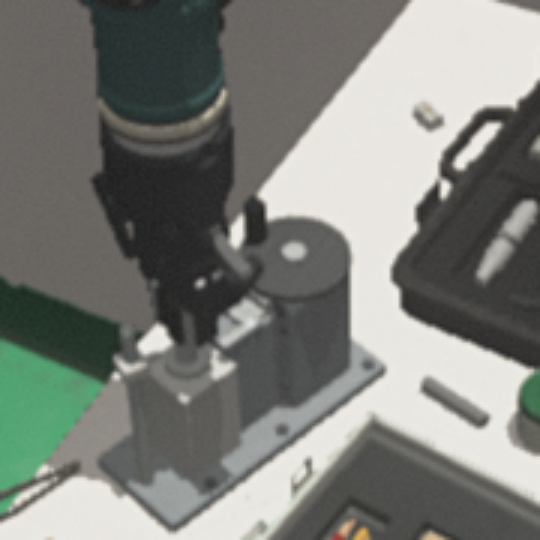

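It is gripped (width 22.4 mm) with side forces under 1 N. I'll lift gently.

>>> apply_moves --increments '[[[-1, 0, 0, 0, -1], [-3, 0, 0, 0, -1], [-5, 0, 0, 0, -1], [-7, 0, 0, 0, -1], [-9, 0, 0, 0, -1]]]'

```text
time_s: 10.57
tcp_pos: [0.4725, -0.1647, 0.1334]
ee_rot: [0.62, 0.341, -0.62, 0.341]
wrist_force: [0.4, -0.5, -2.7]
grip_width: 0.0228
```

>>> apply_moves --increments '[[[-2, 0, 0, 0, -1], [-4, 0, 0, 0, -1], [-6, 0, 0, 0, -1], [-8, 0, 0, 0, -1], [-9, 0, 0, 0, -1]]]'

```text
time_s: 10.98
tcp_pos: [0.4725, -0.1647, 0.1426]
ee_rot: [0.62, 0.341, -0.62, 0.341]
wrist_force: [0.5, -0.4, -2.6]
grip_width: 0.0221
```

```bash
python3 -c "
from h import *
plan([.4737,-.1654,.1539]);o=get_obs();print(np.round(o['torque'],2),o['wrist_force']@np.c_[X,Y])
s=snapshot('scene');cv2.imwrite('pics/s10.png',cv2.resize(s['pixels'][240:300,245:305],None,fx=10,fy=10,interpolation=cv2.INTER_CUBIC))"
```

```text
t 10.98 tcp [ 0.4725 -0.1647  0.1426] F [ 0.5 -0.4 -2.6] w 0.0221
shift mm [-11.3   1.4  -0.1] toolx [ 0. -0. -1.] y [ 0.844 -0.536  0.   ] z [-0.536 -0.844  0.   ]
roll deg 0.0
roll deg -180.0
[-0.01 -0.27  0.03] [ 0.66866959 -0.06925215]
```

View pics/s10.png

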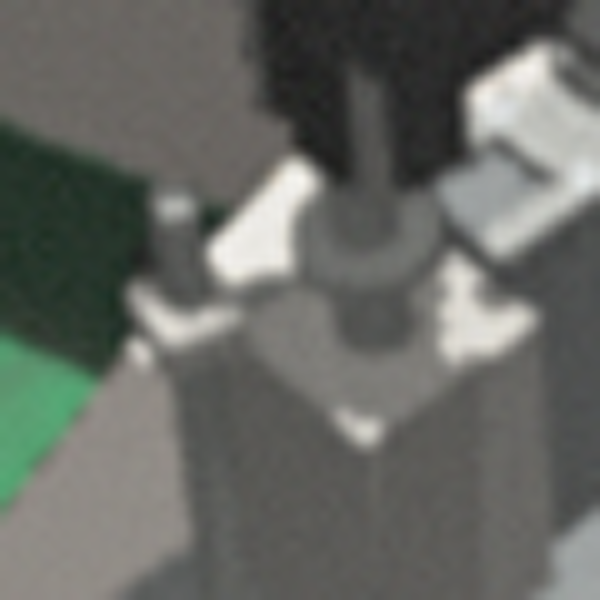

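It rises freely (about 2.6 N, the striker's weight) with no side load. 11.3 mm to go.

>>> apply_moves --increments '[[[-3, 0, 0, 0, -1], [-6, 0, 0, 0, -1], [-9, 0, 0, 0, -1], [-11, 0, 0, 0, -1], [-11.3, 0, 0, 0, -1]]]'

```text
time_s: 11.45
tcp_pos: [0.4724, -0.1647, 0.1541]
ee_rot: [0.62, 0.341, -0.62, 0.341]
wrist_force: [0.6, -0.7, -2.7]
grip_width: 0.0224
```

>>> apply_moves --increments '[[[0, 0, 0, 0, -1], [0, 0, 0, 0, -1], [0, 0, 0, 0, -1]]]'

```text
time_s: 11.7
tcp_pos: [0.4725, -0.1647, 0.1536]
ee_rot: [0.62, 0.341, -0.62, 0.341]
wrist_force: [0.9, -0.4, -0.9]
grip_width: 0.0225
```

```bash
python3 - <<'E'
from h import *
plan([.4737,-.1654,.1539]);o=get_obs();print(np.round(o['torque'],2),o['wrist_force']@np.c_[X,Y])
s=snapshot('scene');im=cv2.resize(s['pixels'][230:290,245:305],None,fx=10,fy=10,interpolation=cv2.INTER_CUBIC)
B=np.array([.4737,-.1654,0])
# expected collar outline, collar top z .1295, bottom .1235, tip
for z,c in((.1235,(0,255,0)),(.1295,(0,0,255))):
  for t in np.linspace(0,2*np.pi,24):
    p=proj(s,B+.015*(X*np.cos(t)+Y*np.sin(t))+[0,0,z]);cv2.circle(im,tuple(int(v) for v in ((p-[245,230]+.5)*10)),2,c,-1)
p=proj(s,B+.005*X-.0233*Y+[0,0,.1265]);cv2.circle(im,tuple(int(v) for v in ((p-[245,230]+.5)*10)),3,(255,0,0),-1)
cv2.imwrite('pics/s11.png',im)
cv2.imwrite('pics/w11.png',snapshot('wrist')['pixels'])
def loc(p): d=p-B;return np.round([d@X*1000,d@Y*1000,p[2]*1000],1)
E
```

```text
t 11.7 tcp [ 0.4725 -0.1647  0.1536] F [ 0.9 -0.4 -0.9] w 0.0225
shift mm [-0.3  1.4 -0.1] toolx [ 0. -0. -1.] y [ 0.844 -0.536  0.   ] z [-0.536 -0.844  0.   ]
roll deg 0.0
roll deg -180.0
[-0.09 -0.17  0.01] [0.97081734 0.17081428]
```

View pics/s11.png

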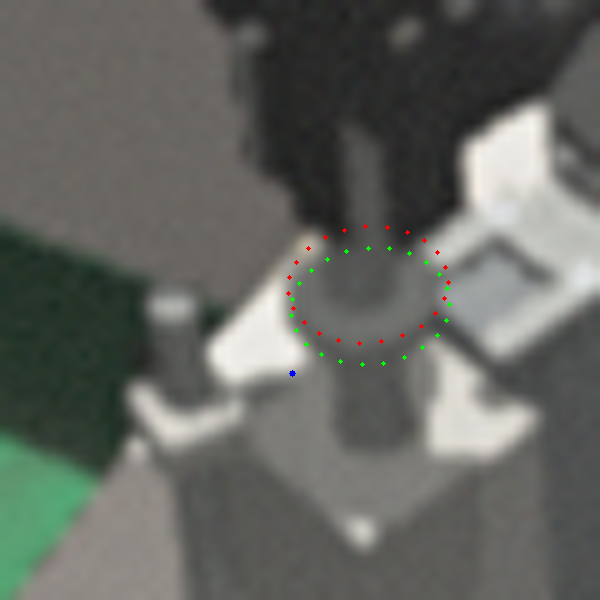

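View pics/w11.png

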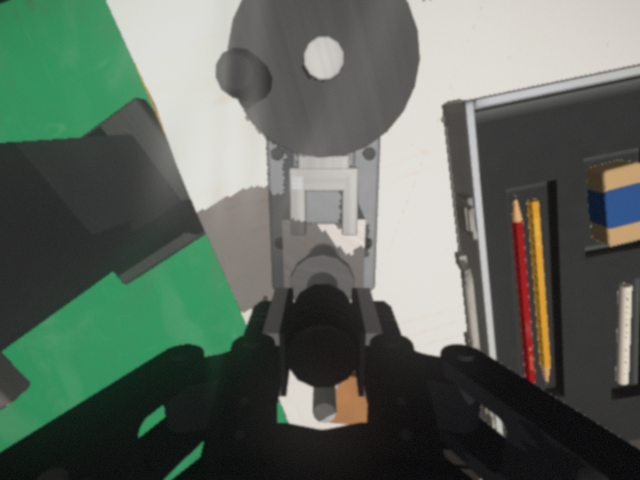

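The collar outline fits the expected height (123.5–129.5 mm) within 0.5 px, and the pointer tip appears at about (288,378), next to it. A last check of knob-top depth and stillness.

>>> apply_moves --increments '[[[0, 0, 0, 0, -1], [0, 0, 0, 0, -1], [0, 0, 0, 0, -1], [0, 0, 0, 0, -1], [0, 0, 0, 0, -1]]]'

```text
time_s: 12.22
tcp_pos: [0.4725, -0.1647, 0.1536]
ee_rot: [0.62, 0.341, -0.62, 0.341]
wrist_force: [0.6, -0.6, -2.1]
grip_width: 0.0225
```

```bash
python3 - <<'E'
from h import *
B=np.array([.4737,-.1654,0])
def loc(p): d=p-B;return np.round([d@X*1000,d@Y*1000,p[2]*1000],1)
o=get_obs();s=wristcam(snapshot('wrist'),o)
print(o['tcp_pos'],o['wrist_force'],np.abs(o['joint_vel']).max())
for p in((320,355),(310,340),(330,345),(322,332),(320,370),(323,405)):print(p,loc(deproj(s,*p)))
a=snapshot('scene')
for n,x,y in(('collar',330,320),('collar',400,320),('collar',360,325),('blk',350,500),('ptr',262,385),('ptr',275,382),('posttop',170,300)):print(n,loc(deproj(a,245+x/10-.5,230+y/10-.5)))
E
```

```text
[ 0.47247366 -0.16467776  0.15355744] [ 0.63499452 -0.63797622 -2.08200495] 0.002049106232243733
(320, 355) [ -1.2   0.2 185.9]
(310, 340) [ -4.3   5.7 186.2]
(330, 345) [  1.9   4.2 186.6]
(322, 332) [ -0.5   8.7 186.5]
(320, 370) [ -1.2  -5.4 185.7]
(323, 405) [-1.000e-01 -4.030e+01  1.592e+02]
collar [  0.5 -10.1 127.7]
collar [ 12.6  -2.9 131.5]
collar [  8.   -8.9 131.2]
blk [ 14.5 -20.   95.7]
ptr [  5.2 -30.6 129.2]
ptr [  7.7 -29.4 131.1]
posttop [  1.3 -45.8 161. ]
```

```bash
python3 -c "
from bench import job
print(job.hand_in())"
```

```text
the job is handed in; nothing more can be done
None
```

I wound the crank clockwise to its stop, gripped the striker by its knob, and drew it straight up about 28 mm. I handed the job in with it held still, at about 12 s; no verdict was reported.

- **Keeper:** the crank stalled at about 6.03 rad. A further 3 mm of command gave 0.1 mm of motion, and pictures show the fork clear of the collar.
- **Collar height:** it stands at about 126.2 mm, worked back from the knob top measured at 186.2 mm by depth. The drawn collar outline matched the scene picture to about half a pixel.
- **Pointer tip height:** it is at about 126.3 mm by depth. Raw triangulation gave 124.1 mm and 124.4 mm. The 124.1 mm figure becomes about 126.8 mm after removing the 2.7 mm error the same views showed on the knob top.
- **Grip and load:** side forces stayed at about 1 N or less throughout the lift. The last vertical reading was about 2.1 N, roughly the striker's weight, and the arm was still.
- **Disagreements:**
  - The tip measured about 5 mm to the stand's +x side and 23 mm out, not on the stand's x = 0 line at 20 mm as described. I set the height from direct measurement.
  - Scene-camera depth was scattered by about ±3 mm, so I did not use it.

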